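# Shim the short foot of a rocking counting scale

## Robot

A 7-joint arm with a two-finger parallel gripper is mounted at the origin on a cart in front of the work surface, level with it; the furniture and walls round the work are solid. World frame = base frame: x ahead of the robot, y to its left, z up, the work surface at z = 0. Lengths are in m, angles in rad, forces in N, time in s.
With the tool pointing down it reaches from about 0.425 to 0.95 m from the base axis. Payload 4.7 kg.
Tool frame: the origin (TCP) lies on the centre line of the jaws, within the pads' length; the fingertips stand robot.nose_length ahead of it and the grasp point (between the pads) lies 8 mm behind it (robot.nose_length is the distance from the TCP to the fingertips, in m); z points along the fingers, x is the direction in which the jaws open and shut, and the axes are right-handed (so a half turn about z gives the same grasp; the last joint's range is limited). The gripper opens to 85 mm and grips with 20 to 120 N. Pads are 22 mm wide; open, the fingers measure 114 mm over their backs; the gripper's body (76 mm by 85 mm) begins 54 mm behind the grasp point. The pads swing forward as they close: fully open they stand 13 mm farther back than shut.
Start: joints at [-1.261, 0.469, -0.049, 1.532, 0.024, 1.141, -0.082], TCP at [0.224, 0.637, 0.205] pointing down, gripper open.
Joint ranges: [-2.59, 2.59], [-0.33, 1.99], [-1.39, 1.29], [0.1, 2.45], [-1.04, 4.18], [0.21, 1.99], [-2.66, 2.66]. Speed limits (rad/s): [2.57, 2.57, 3.14, 3.14, 3.14, 3.14, 3.14].

## Interface

Orientations are given as [roll, pitch, yaw] about the fixed x, y, z axes, in that order (R = Rz(yaw) Ry(pitch) Rx(roll)).
In Python, from plant import robot gives the robot as it stands. Calls block until the motion is done:
- robot.goto(position, orientation): joint-space move of the TCP to a pose.
- robot.move_straight(position, vel=0.15, attitude=None, contact_N=None): straight line of the TCP; attitude=None keeps the orientation; vel is the mean speed in m/s. With contact_N (N) it stops when the force on the tool has changed by that much, and returns True; else False.
- robot.move_joints(angles): joint-space move.
- robot.grip(opening, strength=None): opening from 0.0 (shut) to 1.0 (fully open); strength is the grip in N (None keeps the last); returns when the fingers have stopped.
- robot.sleep(seconds).
- robot.inverse_kinematics(position, orientation): joint angles nearest the present ones, or None.
- robot.sense(): the state.
- robot.grab_frame(name): name is "scene" or "side" or "wrist"; returns a dict with "image" (384x512x3 uint8, red, green, blue), "range_z" (384x512 float32, m along the optical axis (not along the pixel's ray), 0 where there is no reading), "fx", "fy", "cx", "cy" (pixels), "R" (3x3) and "t" (3): a world point X has camera coordinates R X + t. Camera axes: x right, y down, z forward; pixel columns grow to the right and rows downward; lengths in m; the calibration is good to about 2 mm. A picture is of the moment at which its call begins.
A pose or a line that the arm cannot do raises robot.IKError and nothing moves.
- robot.close_job(): hands the job in, once; it reports no verdict.
The state is a dict: "t": time; "joint_pos": joint angles; "joint_velocities": joint speeds; "effort": joint torques, N m; "tcp_pos": TCP position; "tcp_rot": TCP orientation; "wrist_force": force on the tool from outside, world axes, zero at the start; "torque": the same for the moment, N m; "opening": opening from 0.0 (shut) to 1.0 (fully open).
Only numpy, scipy, OpenCV 4.12 (cv2) and the standard library are available. Lean on these libraries where they do the work, as an engineer would, in place of code of your own. Each camera call takes 0.05 s, during which the arm holds its last target.

## Task

The counting scale on the bench rocks because one foot, at the right-hand end of its display side, has lost its pad and is too short. With the fingertips push the grey shim wedge along the table, thin end first, under that short foot until the scale stands level and no longer rocks; then press down on the cap at the diagonally opposite corner for about a second to prove that it stays level, and withdraw. Only push and press: do not lift or tip the wedge or the scale, do not shove the scale along the bench, and leave the screw dish, screwdriver and pry tool where they are.

Things in the scene. Friction and masses are not known exactly. Their poses are not given: they have to be found in the camera images.
- scale: Loose white counting scale, about 1.5 kg; housing 160 (x) by 180 (y) mm, underside 20 and top 54 mm up; round steel pan (120 mm across, top 65 mm up) in the middle; display on its -x side. Origin: under its centre, in the plane of the good feet; z up. Domed rubber feet, 27 mm across, at x = +-65, y = +-75 mm; the one at -65, -75 is 7 mm short: the scale leans 4 degrees onto it and rocks.
- short_foot (a point): Centre of the underside of the short foot (flat to 7 mm radius, then domed up). On the table at the start, 7 mm above it when the scale is level. It bears only about 2 to 3 N until then; after that the wedge meets clearly more resistance, and further pushing shoves the scale along or tilts it the other way.
- corner_top (a point): Top centre of the grey round corner cap (28 mm across) diagonally opposite the short foot, 57 mm above the feet at x = +62, y = +72 mm of the scale: the place to press.
- check_corner: That corner cap, fixed to the scale; origin at its underside, 53 mm above the feet.
- wedge: Loose plain grey plastic shim wedge, 80 g, 90 mm long (x), 50 mm wide (y); its top slopes from 15 mm high at the back (-x) to 1.5 mm at the nose (+x). Origin: centre of the underside. Starts 15 to 45 mm from the short foot on the scale's -y side, nose towards it. With the foot's centre 58 mm ahead of the back face it carries the foot at level height.
- wedge_back (a point): Centre of the wedge's upright back face (50 mm wide, 15 mm high), 7.5 mm above the table: the place to push. The nose lies 90 mm along the wedge's +x from here.
- wedge_nose (a point): Middle of the lower edge of the wedge's thin end.
- screw_dish: Round steel dish of small screws, 77 mm across, 15 mm high, in front of the display side of the scale; leave alone. Origin: centre of its underside.
- driver: Screwdriver, 156 mm long, 16 mm thick, lying in front of the scale; leave alone. Origin: underside centre.
- spudger: Thin dark plastic pry tool with blue ends, 118 mm long, 9 mm wide, 7 mm thick, lying between the wedge's path and the robot; leave alone. Origin: underside centre.

How it is judged:
By the outcome, as a careful person would: the job done as asked, in the order asked, and still so for the second after the job is handed in, with the robot touching nothing.
It also fails if it takes over 58 s, if anything falls off the work surface, if the arm or the gripper's body presses on something with over 40 N, if the wrist force passes 120 N, or if a joint passes its speed limit or range.

## Working session

There is one attempt and no reset: what is moved stays moved. The work goes in short steps, each a Python script; the robot and the scene stay as the last script left them, time stands still between calls to the robot, and variables do not carry over. Pictures are saved under pics/ and viewed, and the job is handed in when it is done.

```bash
ls; mkdir -p pics
python3 - <<'E'
from plant import robot
import cv2,numpy as np
for n in("scene","side","wrist"):
    f=robot.grab_frame(n); cv2.imwrite(f"pics/a_{n}.png",f["image"][:,:,::-1]); np.savez(f"pics/a_{n}.npz",**f)
    print(n,f["fx"],f["R"].round(3).tolist(),f["t"].round(3))
s=robot.sense();print(s,robot.nose_length)
E
```

```text
pics
scene 414.3912451725393 [[-0.448, -0.894, -0.007], [-0.637, 0.324, -0.699], [0.628, -0.309, -0.715]] [-0.034  0.466  0.512]
side 389.11634030240765 [[-0.998, 0.065, 0.012], [0.012, 0.344, -0.939], [-0.065, -0.937, -0.344]] [0.496 0.165 0.647]
wrist 309.8407419074426 [[0.332, 0.943, -0.001], [0.894, -0.314, 0.32], [0.302, -0.107, -0.947]] [-0.674 -0.042  0.381]
{'t': 0.15, 'joint_pos': array([-1.26089762,  0.46930009, -0.04861377,  1.53340808,  0.02410736,
        1.14097453, -0.08230323]), 'joint_velocities': array([-0.00227112, -0.00196092, -0.0010696 , -0.00213603, -0.00077598,
        0.00178239,  0.00251174]), 'effort': array([ 3.47741561e-04, -5.10767412e+01, -4.67799883e-02, -2.37978584e+01,
        1.06988900e-02,  5.40498644e-03,  1.09669500e-05]), 'tcp_pos': array([0.22415641, 0.63619232, 0.20457781]), 'tcp_rot': array([3.14154910e+00, 1.50371289e-03, 1.23203958e+00]), 'wrist_force': array([ 0.88552829,  0.66705314, -0.10557374]), 'torque': array([ 0.01659805, -0.00284111, -0.01419303]), 'opening': 0.9987411292709435} 0.011
```

View pics/a_scene.png

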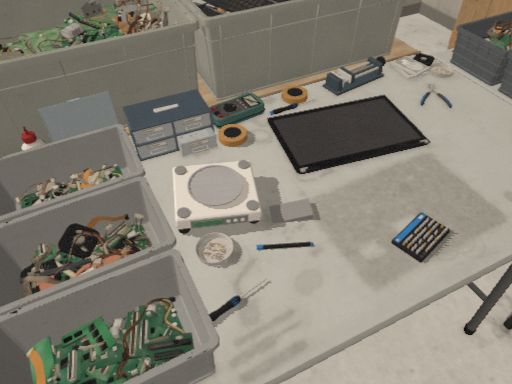

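View pics/a_side.png

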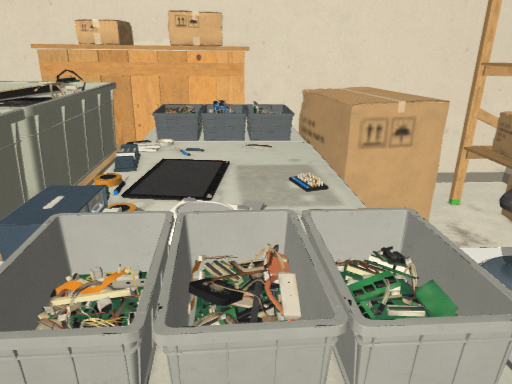

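View pics/a_wrist.png

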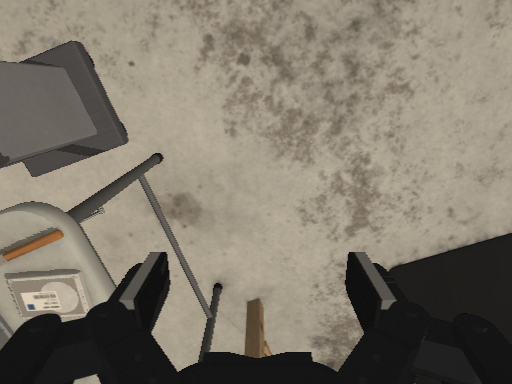

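The scene view shows the scale at about (215,193), with the display side facing down-left. The wedge is at (298,210), the dish at (215,248), the spudger at (285,246) and the driver at (235,300). Next I'll localise them from depth.

```bash
cat > h.py <<'E'
import numpy as np,cv2
def cloud(f):
    z=f["range_z"]; v,u=np.mgrid[:z.shape[0],:z.shape[1]]
    P=np.stack([(u-f["cx"])/f["fx"]*z,(v-f["cy"])/f["fy"]*z,z],-1)
    W=(P-f["t"])@f["R"]; W[z<=0]=np.nan
    return W
def proj(f,X):
    c=np.atleast_2d(X)@f["R"].T+f["t"]; return np.c_[c[:,0]/c[:,2]*f["fx"]+f["cx"],c[:,1]/c[:,2]*f["fy"]+f["cy"]]
E
python3 - <<'E'
from h import *
f=dict(np.load("pics/a_scene.npz")); W=cloud(f)
print("cam",-f["R"].T@f["t"])
for n,(u,v) in dict(wedge=(298,210),scale=(215,185),dish=(215,250),spL=(258,246),spR=(312,244),drv=(225,307),table=(350,230),foot=(258,222)).items(): print(n,W[v,u].round(4))
im=f["image"][140:330,150:340]
cv2.imwrite("pics/crop1.png",cv2.resize(im[:,:,::-1],None,fx=3.1,fy=3.1,interpolation=cv2.INTER_CUBIC))
h=W[...,2]; 
c=np.clip((h+0.005)/0.075,0,1)*255
cv2.imwrite("pics/crop1h.png",cv2.resize(np.nan_to_num(c[140:330,150:340]).astype(np.uint8),None,fx=3.1,fy=3.1,interpolation=cv2.INTER_NEAREST))
E
```

```text
cam [-0.04030429 -0.02359255  0.69177479]
wedge [ 0.4741 -0.3646  0.0107]
scale [ 0.5765 -0.2141  0.0656]
dish [ 0.4607 -0.1613  0.004 ]
spL [ 0.4261 -0.2425  0.0097]
spR [ 0.3829 -0.3454  0.0058]
drv [ 0.3272 -0.1276  0.0144]
table [ 3.817e-01 -4.402e-01  2.000e-04]
foot [ 4.911e-01 -2.744e-01  2.000e-04]
```

View pics/crop1.png

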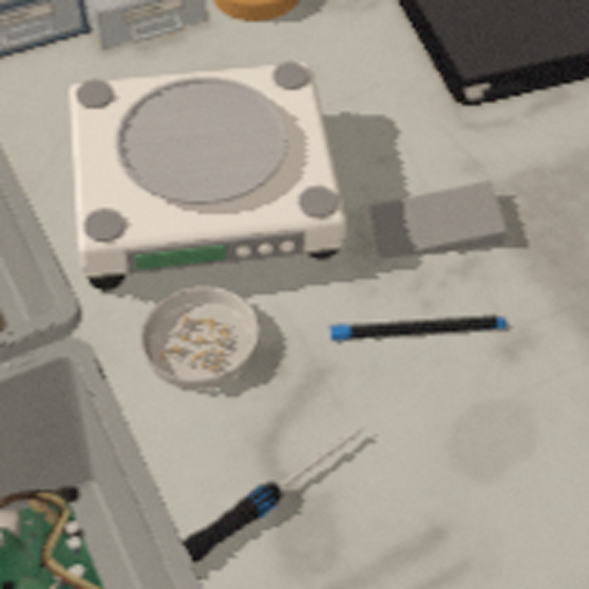

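View pics/crop1h.png

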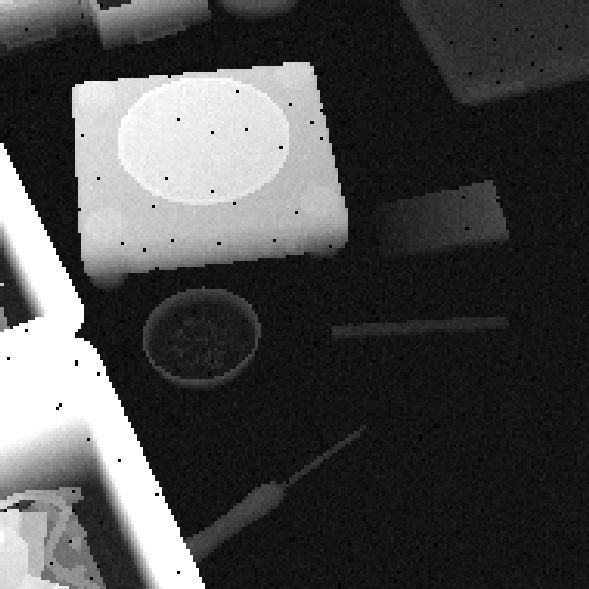

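```bash
cat >> h.py <<'E'
from scipy.optimize import minimize
from scipy.spatial.transform import Rotation as Ro
d=np.array([-65.,75,0])-np.array([65.,-75,0]); d/=np.linalg.norm(d)
def tilt(a): # rotation lowering (-65,-75) by angle a about diag through origin
    r=Ro.from_rotvec(d*a); 
    if r.apply([-.065,-.075,0])[2]>0: r=Ro.from_rotvec(-d*a)
    return r
def S2W(p,a): # p=x,y,yaw
    R=Ro.from_euler('z',p[2])*tilt(a) if a>=0 else Ro.from_euler('z',p[2])*tilt(-a).inv()
    return R,np.array([p[0],p[1],0.])
def box(q,c,h):
    e=np.abs(q-c)-h; return np.linalg.norm(np.maximum(e,0),axis=1)+np.minimum(e.max(1),0)
def cyl(q,c,r,z0,z1):
    e=np.c_[np.hypot(q[:,0]-c[0],q[:,1]-c[1])-r,np.abs(q[:,2]-(z0+z1)/2)-(z1-z0)/2]
    return np.linalg.norm(np.maximum(e,0),axis=1)+np.minimum(e.max(1),0)
def sdf_scale(q):
    D=[box(q,[0,0,.037],[.08,.09,.017]),cyl(q,[0,0],.06,.05,.065)]
    D+=[cyl(q,[sx*.062,sy*.072],.014,.05,.057) for sx in(1,-1) for sy in(1,-1)]
    return np.min(D,0)
def fit_scale(W,p0,a0=np.radians(4),fix_a=False):
    P=W.reshape(-1,3); P=P[np.isfinite(P).all(1)]
    P=P[(np.hypot(P[:,0]-p0[0],P[:,1]-p0[1])<.15)&(P[:,2]>.03)&(P[:,2]<.085)]
    def c(x):
        R,t=S2W(x[:3],x[3]); q=R.inv().apply(P-t-[0,0,x[4]])
        return np.minimum(np.abs(sdf_scale(q)),.006).mean()*1e3
    best=None
    for dy in(-.15,0,.15):
        s=minimize(c,[*p0[:2],p0[2]+dy,a0,0],method='Nelder-Mead',options=dict(initial_simplex=np.array([[*p0[:2],p0[2]+dy,a0,0]]*6)+np.vstack([np.zeros(5),np.diag([.008,.008,.06,.02,.003])]),maxiter=1500,xatol=1e-5,fatol=1e-5))
        if best is None or s.fun<best.fun: best=s
    return best.x,best.fun,len(P)
def fit_wedge(W,p0,rad=.075,zmax=.022):
    P=W.reshape(-1,3); P=P[np.isfinite(P).all(1)]
    P=P[(np.hypot(P[:,0]-p0[0],P[:,1]-p0[1])<rad)&(P[:,2]<zmax)&(P[:,2]>-.01)]
    def c(x):
        co,si=np.cos(x[2]),np.sin(x[2]); dx=P[:,0]-x[0];dy=P[:,1]-x[1]
        u=co*dx+si*dy; v=-si*dx+co*dy
        q=np.c_[u,v,P[:,2]-x[3]]
        n=np.array([.0135,.09]);n/=np.hypot(*n)
        e=np.c_[np.abs(u)-.045,np.abs(v)-.025,(q[:,2]-.0015)*n[1]-(.045-u)*n[0]]
        D=np.linalg.norm(np.maximum(e,0),axis=1)+np.minimum(e.max(1),0)
        D=np.minimum(np.abs(D),np.abs(q[:,2])+ (e.max(1)<0)*.0+np.where((np.abs(u)<.045)&(np.abs(v)<.025),.02,0))
        return np.minimum(D,.006).mean()*1e3
    best=None
    for dy in(-.2,0,.2):
        x0=np.array([*p0[:2],p0[2]+dy,0])
        s=minimize(c,x0,method='Nelder-Mead',options=dict(initial_simplex=np.vstack([x0,x0+np.diag([.008,.008,.08,.002])]),maxiter=1500,xatol=1e-5,fatol=1e-6))
        if best is None or s.fun<best.fun: best=s
    return best.x,best.fun,len(P)
def overlay(f,sp,wp,name,crop=None,k=3):
    im=np.ascontiguousarray(f["image"][:,:,::-1])
    im=cv2.resize(im,None,fx=k,fy=k,interpolation=cv2.INTER_CUBIC)
    def poly(X,col):
        p=((proj(f,X)+.5)*k).astype(np.int32); cv2.polylines(im,[p.reshape(-1,1,2)],True,col,1)
    if sp is not None:
        R,t=S2W(sp[:3],sp[3]); t=t+[0,0,sp[4]]; g=lambda L:R.apply(np.array(L))+t
        for z in(.02,.054): poly(g([[.08,.09,z],[-.08,.09,z],[-.08,-.09,z],[.08,-.09,z]]),(0,0,255))
        th=np.linspace(0,6.28,40)
        for c,r,z in[((0,0),.06,.065),((.062,.072),.014,.057),((-.062,-.072),.014,.057),((-.065,-.075),.007,-0.0+.007),((-.065,.075),.007,0)]:
            poly(g(np.c_[c[0]+r*np.cos(th),c[1]+r*np.sin(th),0*th+z]),(255,0,255))
    if wp is not None:
        co,si=np.cos(wp[2]),np.sin(wp[2]); g=lambda L:np.array([[wp[0]+co*a-si*b,wp[1]+si*a+co*b,z] for a,b,z in L])
        poly(g([[-.045,-.025,.015],[-.045,.025,.015],[.045,.025,.0015],[.045,-.025,.0015]]),(0,255,0))
        poly(g([[-.045,-.025,0],[-.045,.025,0],[.045,.025,0],[.045,-.025,0]]),(255,255,0))
    if crop: a,b,c_,d_=[int(v*k) for v in crop]; im=im[b:d_,a:c_]
    cv2.imwrite(name,im)
E
python3 - <<'E'
from h import *
f=dict(np.load("pics/a_scene.npz")); W=cloud(f)
# yaw guess: scale -x(display) faces the camera-left-bottom. y dir: display right end = -y
a=W[222,258]; 
sp,c,n=fit_scale(W,[.5765,-.2141,0.0]); print(sp.round(4),c,n)
wp,c2,n2=fit_wedge(W,[.474,-.355,1.5]); print(wp.round(4),c2,n2)
overlay(f,sp,wp,"pics/ov1.png",(150,140,340,330),3.1)
np.save("fit1.npy",np.r_[sp,wp])
R,t=S2W(sp[:3],sp[3]); print("foot",R.apply([-.065,-.075,.007])+t, "corner",R.apply([.062,.072,.057])+t)
w=wp;print("nose",w[:2]+.045*np.array([np.cos(w[2]),np.sin(w[2])]),"back",w[:2]-.045*np.array([np.cos(w[2]),np.sin(w[2])]))
g=dict(np.load("pics/a_wrist.npz")); print("wristcam",-g["R"].T@g["t"])
E
```

```text
[ 5.835e-01 -2.144e-01 -2.816e-01  6.660e-02 -3.000e-04] 1.520693132873948 5053
[ 4.8300e-01 -3.5100e-01  1.2495e+00  7.0000e-04] 0.9534841222246199 2694
foot [ 4.99984560e-01 -2.68461274e-01  4.50880635e-04] corner [ 0.65942591 -0.16411431  0.06312597]
nose [ 0.49721249 -0.30830177] back [ 0.4687908  -0.39369619]
wristcam [0.14641911 0.66312047 0.37328202]
```

View pics/ov1.png

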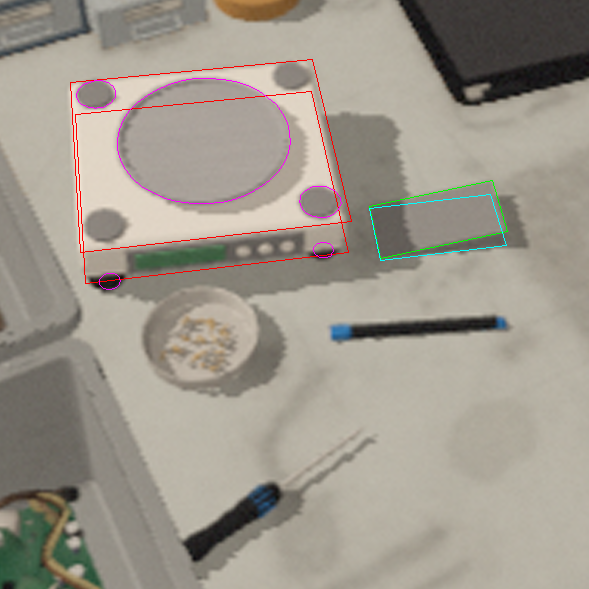

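The overlay matches both objects closely: scale yaw -0.28, tilt 3.8°, wedge axis about 10 mm to one side of the foot. Next I'll check obstacle heights and IK for the travel.

Run:
```python
from h import *
from plant import robot
for n in("scene","side"):
    f=dict(np.load(f"pics/a_{n}.npz")); W=cloud(f).reshape(-1,3); W=W[np.isfinite(W).all(1)]
    r=np.hypot(W[:,0],W[:,1]); an=np.degrees(np.arctan2(W[:,1],W[:,0]))
    for a in range(-60,90,10):
        m=(r>.3)&(r<.95)&(an>a)&(an<a+10)
        if m.sum()>20: print(n,a,np.percentile(W[m,2],99.8).round(3),m.sum())
w=np.load("fit1.npy")[5:]; h=np.array([np.cos(w[2]),np.sin(w[2])]); b=w[:2]-.045*h
for off in(np.pi/2,-np.pi/2):
    for z in(.35,.2,.014):
        print(off,z,robot.inverse_kinematics([*(b-.03*h),z],[np.pi,0,w[2]+off]))
```

```text
scene -60 0.014 12755
scene -50 0.014 10991
scene -40 0.016 9978
scene -30 0.079 10263
scene -20 0.123 11156
scene -10 0.132 12295
scene 0 0.133 13502
scene 10 0.123 11466
scene 20 0.123 5523
scene 30 0.118 483
side -60 0.016 2288
side -50 0.015 2224
side -40 0.015 1824
side -30 0.094 1327
side -20 0.121 4681
side -10 0.122 16081
side 0 0.122 16395
side 10 0.122 18665
side 20 0.122 14128
side 30 0.122 6881
side 40 0.12 244
1.5707963267948966 0.35 [-0.06573315  0.45674145  1.11555845  1.4967556  -0.41080033  1.44346574
 -2.40190601]
1.5707963267948966 0.2 [-0.05819838  0.60490328  1.11423336  1.71092062 -0.57977033  1.19916194
 -2.25513718]
1.5707963267948966 0.014 [-0.02404531  0.9156424   1.10336209  1.85729703 -0.97158731  1.02988194
 -1.96195561]
-1.5707963267948966 0.35 [-0.02904384  0.42680282  1.03795591  1.49513778 -0.36844573  1.42944798
  0.69992639]
-1.5707963267948966 0.2 [-0.05819838  0.60490328  1.11423336  1.71092062 -0.57977033  1.19916194
  0.88645548]
-1.5707963267948966 0.014 [-0.02404531  0.9156424   1.10336209  1.85729703 -0.97158731  1.02988194
  1.17963704]
```

Run:
```python
from h import *
from plant import robot
s=robot.sense()
robot.move_straight([.224,.636,.28],vel=.2)
q=np.array(robot.sense()["joint_pos"]); q[0]=.66
robot.move_joints(q)
s=robot.sense(); print(s["t"],s["tcp_pos"],s["tcp_rot"],s["joint_pos"].round(3))
w=np.load("fit1.npy")[5:]; h=np.array([np.cos(w[2]),np.sin(w[2])]); b=w[:2]-.045*h
for off in(np.pi/2,-np.pi/2):
    for z in(.2,.014):
        print(off,z,robot.inverse_kinematics([*(b-.03*h),z],[np.pi,0,w[2]+off]))
```

```text
4.5083 [ 0.52012857 -0.42875837  0.27990564] [-3.14115305e+00  1.42520438e-06 -6.89663072e-01] [ 0.659  0.42  -0.047  1.438  0.019  1.285 -0.079]
1.5707963267948966 0.2 [ 0.31066901  0.415247    0.4979511   1.69196071 -0.21906043  1.09006894
 -2.58802922]
1.5707963267948966 0.014 [ 0.35152015  0.64036791  0.45442597  1.83695966 -0.393111    0.75412945
 -2.44447804]
-1.5707963267948966 0.2 [ 0.7614527   0.39308974 -0.115126    1.66414989  0.04972052  1.08720674
  0.31060947]
-1.5707963267948966 0.014 [ 0.74777409  0.60264668 -0.0991729   1.81190153  0.08415235  0.73110429
  0.28197742]
```

Run:
```python
from h import *
from plant import robot
F=np.load("fit1.npy");w=F[5:]; h=np.array([np.cos(w[2]),np.sin(w[2])]); b=w[:2]-.045*h
o=[np.pi,0,w[2]+np.pi/2]
for s_ in(-.03,0,.03,.06,.08): 
    q=robot.inverse_kinematics([*(b+s_*h),.014],[np.pi,0,w[2]+np.pi/2+.09*(s_>.02)]); print(s_,None if q is None else q.round(2))
robot.goto([*(b-.04*h),.16],o)
robot.grip(.18,20)
s=robot.sense(); print(s["t"],s["tcp_pos"],s["tcp_rot"],s["joint_pos"].round(3),s["opening"],s["wrist_force"])
for n in("scene","wrist"):
    f=robot.grab_frame(n); np.savez(f"pics/b_{n}.npz",**f); W=cloud(f)
    cv2.imwrite(f"pics/b_{n}.png",f["image"][:,:,::-1])
    try:
        print(n,fit_scale(W,F[:3])); print(n,fit_wedge(W,w[:3]))
    except Exception as e: print(e)
    overlay(f,F[:5],w,f"pics/bo_{n}.png",None,1.5)
```

```text
-0.03 [ 0.35  0.64  0.45  1.84 -0.39  0.75 -2.44]
0 [ 0.31  0.62  0.45  1.87 -0.39  0.74 -2.49]
0.03 [ 0.27  0.61  0.42  1.89 -0.36  0.72 -2.47]
0.06 [ 0.23  0.59  0.42  1.91 -0.36  0.71 -2.52]
0.08 [ 0.19  0.59  0.41  1.92 -0.35  0.7  -2.56]
7.2833 [ 0.45614086 -0.43164859  0.15998331] [ 3.14157413e+00 -2.50775040e-05  2.82023594e+00] [ 0.328  0.463  0.501  1.725 -0.255  1.019 -2.544] 0.17733699126280986 [-0.47200413  0.08967803 -0.3220689 ]
scene (array([ 0.58349099, -0.21437363, -0.43159013,  0.06981317,  0.        ]), np.float64(nan), 0)
scene (array([ 4.83406234e-01, -3.51198050e-01,  1.24211886e+00,  7.32793329e-04]), np.float64(0.9433415690719424), 1300)
wrist (array([ 5.85933908e-01, -2.13785150e-01, -2.77049149e-01,  6.03352127e-02,
       -1.30025981e-04]), np.float64(0.7361481730450372), 2521)
wrist (array([ 4.84155337e-01, -3.50951684e-01,  1.24419760e+00,  4.38389423e-04]), np.float64(0.5924293159530996), 9174)h.py:33: RuntimeWarning: Mean of empty slice.
  return np.minimum(np.abs(sdf_scale(q)),.006).mean()*1e3
  ret = ret.dtype.type(ret / rcount)
```

View pics/bo_wrist.png

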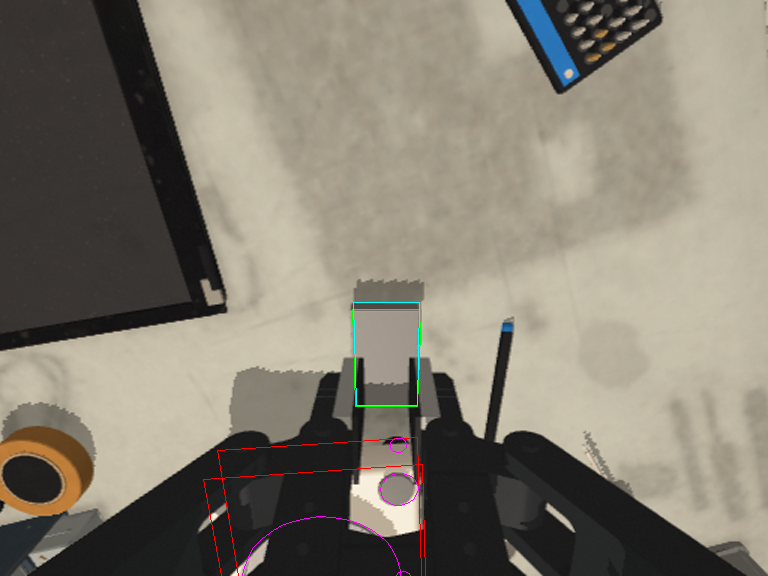

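View pics/bo_scene.png

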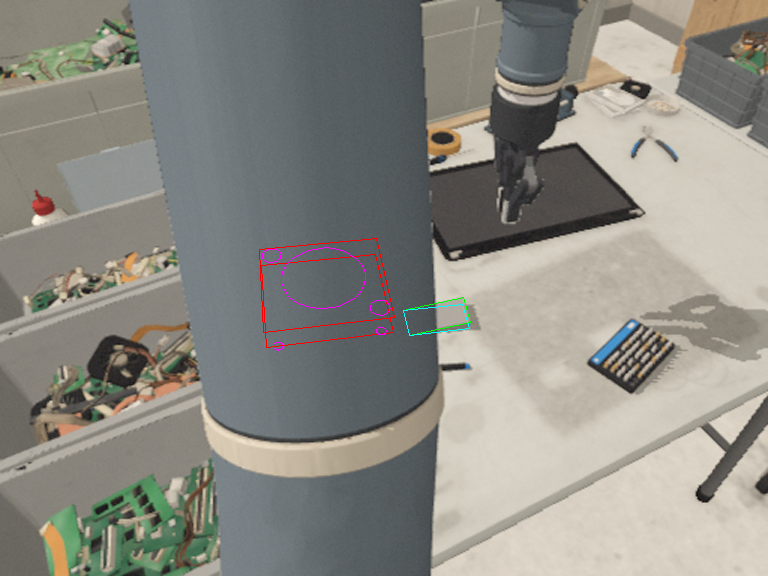

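The wrist view shows the wedge between the fingers at about (387,345) and the short-foot corner at about (398,445). Its fit agrees with the scene fit within about 2 mm. Now I'll go down, touch the table, then touch the back face.

Run:
```python
from h import *
from plant import robot
w=np.array([.4838,-.351,1.245]); h=np.array([np.cos(w[2]),np.sin(w[2])]); b=w[:2]-.045*h
o=[np.pi,0,w[2]+np.pi/2]
p=b-.035*h
robot.move_straight([*p,.035],vel=.12,attitude=o)
hit=robot.move_straight([*p,.004],vel=.02,contact_N=2.5)
z0=robot.sense()["tcp_pos"][2]; print("table",hit,z0)
z=z0+.004
robot.move_straight([*p,z],vel=.03)
f0=robot.sense()["wrist_force"]
hit=robot.move_straight([*(b+.01*h),z],vel=.02,contact_N=1.2)
s=robot.sense(); d_=s["tcp_pos"][:2]-b
print(hit,s["t"],s["tcp_pos"],"along",d_@h,"lat",d_@[-h[1],h[0]],f0,s["wrist_force"])
f=robot.grab_frame("wrist"); np.savez("pics/c_wrist.npz",**f); cv2.imwrite("pics/c_wrist.png",f["image"][:,:,::-1])
print(fit_wedge(cloud(f),w))
```

```text
table False 0.0041223243256627295
False 12.9583 [ 0.47254799 -0.38427854  0.00814253] along 0.009870677726168281 lat 8.87352468572581e-06 [ 0.49794466  0.31339962 -0.25884457] [ 0.09196054 -0.8719411  -0.29223098]
(array([ 4.84881283e-01, -3.51302019e-01,  1.24245431e+00,  3.95032976e-04]), np.float64(0.4428408826751272), 23138)
```

View pics/c_wrist.png

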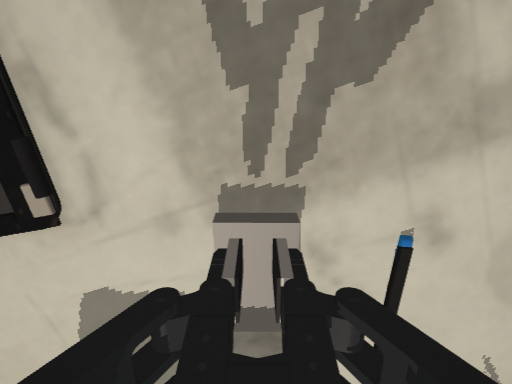

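Run:
```python
from h import *
f=dict(np.load("pics/c_wrist.npz")); W=cloud(f); h=np.array([np.cos(1.245),np.sin(1.245)]);T=np.array([ 0.47254799, -0.38427854])
for u in(238,282):
  for v in(236,240,244,250,260,275,290,305): 
    p=W[v,u]; d_=p[:2]-T; print(u,v,p.round(4),"fwd %.4f lat %.4f"%(d_@h,d_@[-h[1],h[0]]))
print(W[225,258],W[212,258])
im=cv2.resize(f["image"][190:340,180:340,::-1],None,fx=4,fy=4); cv2.imwrite("pics/c_crop.png",im)
```

```text
238 236 [ 0.4834 -0.3881  0.0133] fwd -0.0002 lat -0.0115
238 240 [ 0.4781 -0.3983  0.04  ] fwd -0.0115 lat -0.0098
238 244 [ 0.4777 -0.3986  0.0448] fwd -0.0119 lat -0.0095
238 250 [ 0.4778 -0.3977  0.0488] fwd -0.0110 lat -0.0093
238 260 [ 0.477  -0.3981  0.0588] fwd -0.0117 lat -0.0087
238 275 [ 0.4762 -0.3983  0.0708] fwd -0.0121 lat -0.0080
238 290 [ 0.4786 -0.3917  0.0709] fwd -0.0051 lat -0.0081
238 305 [ 0.481  -0.3851  0.0712] fwd 0.0019 lat -0.0083
282 236 [ 0.459  -0.3801  0.0137] fwd -0.0004 lat 0.0142
282 240 [ 0.4575 -0.3915  0.0403] fwd -0.0117 lat 0.0119
282 244 [ 0.4578 -0.3918  0.0447] fwd -0.0119 lat 0.0115
282 250 [ 0.4582 -0.3921  0.0508] fwd -0.0120 lat 0.0111
282 260 [ 0.4588 -0.3924  0.0594] fwd -0.0120 lat 0.0104
282 275 [ 0.4597 -0.3922  0.07  ] fwd -0.0116 lat 0.0096
282 290 [ 0.4612 -0.3884  0.0741] fwd -0.0075 lat 0.0094
282 305 [ 0.4625 -0.3858  0.0794] fwd -0.0047 lat 0.0091
[ 0.46974643 -0.39204791  0.01550523] [ 4.69147615e-01 -3.93657907e-01  3.21927518e-04]
```

View pics/c_crop.png

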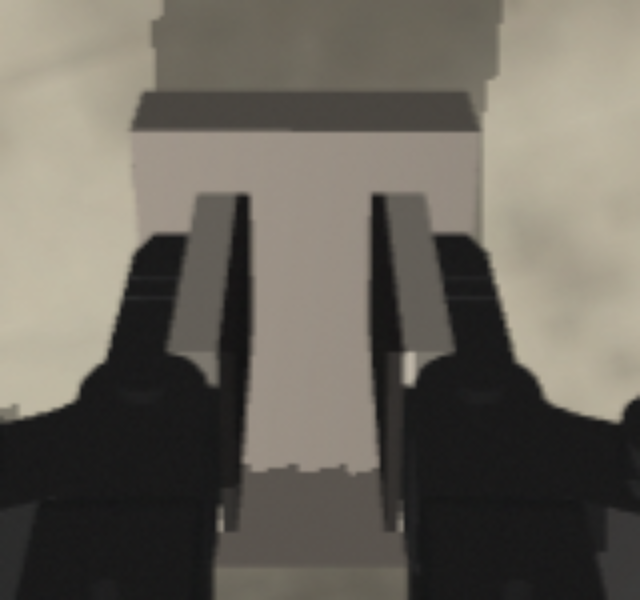

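Run:
```python
from h import *
from plant import robot
T={'a':.2046,'b':.16,'c':.0081}
for k in 'abc':
    f=dict(np.load(f"pics/{k}_wrist.npz")); c=-f["R"].T@f["t"]; W=cloud(f); d=f["range_z"]
    print(k,c.round(4),"cam-tcp z",c[2]-T[k])
    m=(d>0)&(d<.3); v,u=np.nonzero(m&(np.arange(512)[None]>200)&(np.arange(512)[None]<320)) 
    i=np.argmin(W[...,2][v,u]) if len(v) else None
    if i is not None: print(v[i],u[i],W[v[i],u[i]],d[v[i],u[i]])
f=dict(np.load("pics/b_wrist.npz"));W=cloud(f)
for v in range(225,330,8): print(v,W[v,232].round(4),W[v,280].round(4))
s=robot.sense();print(s["joint_pos"].round(4),s["opening"],s["tcp_pos"])
```

```text
a [0.1464 0.6631 0.3733] cam-tcp z 0.16868202228843032
352 225 [0.21288879 0.62959422 0.30218175] 0.091017395
b [ 0.4303 -0.5109  0.3288] cam-tcp z 0.16882685321586158
34 209 [ 0.4589554  -0.57052313 -0.00227659] 0.29814926
c [ 0.4463 -0.4634  0.177 ] cam-tcp z 0.16886235648179493
76 271 [ 0.43736328 -0.46589505 -0.00218313] 0.16794637
225 [ 0.5058 -0.3753  0.001 ] [ 0.453  -0.3577  0.0009]
233 [ 5.095e-01 -3.653e-01  2.000e-04] [nan nan nan]
241 [ 0.4649 -0.4459  0.1914] [ 0.4423 -0.4389  0.1923]
249 [ 0.4639 -0.4466  0.201 ] [ 0.4427 -0.4395  0.201 ]
257 [ 0.4636 -0.446   0.2075] [ 0.4433 -0.4391  0.2072]
265 [ 0.4631 -0.4459  0.214 ] [ 0.4438 -0.4391  0.2136]
273 [ 0.4625 -0.4462  0.2207] [ 0.444  -0.44    0.2207]
281 [ 0.4626 -0.4449  0.2244] [ 0.4449 -0.4374  0.2221]
289 [ 0.4635 -0.4421  0.2254] [ 0.4459 -0.4343  0.2229]
297 [ 0.463  -0.4424  0.2309] [ 0.4471 -0.4306  0.2229]
305 [ 0.4637 -0.44    0.2323] [ 0.4481 -0.4273  0.2235]
313 [ 0.465  -0.4366  0.2324] [ 0.4493 -0.4236  0.2237]
321 [ 0.466  -0.4336  0.233 ] [ 0.4504 -0.4201  0.2241]
329 [ 0.4677 -0.4292  0.232 ] [ 0.4889 -0.2504  0.0411]
[ 0.3118  0.6235  0.4159  1.8744 -0.3662  0.7191 -2.5305] 0.18117447656536012 [ 0.472563   -0.38424894  0.00813526]
```

Depth puts the fingertips about 31 mm above the reported TCP. Neither the table nor the wedge gave any contact, which agrees. The stated tip length doesn't match, so I'll back off and find the table by touch.

Run:
```python
from h import *
from plant import robot
w=np.array([.4843,-.3511,1.2435]); h=np.array([np.cos(w[2]),np.sin(w[2])]); b=w[:2]-.045*h
p=b-.030*h
z=robot.sense()["tcp_pos"][2]
robot.move_straight([*p,z],vel=.1)
hit=robot.move_straight([*p,-.034],vel=.02,contact_N=3)
s=robot.sense();z0=s["tcp_pos"][2]; print("table",hit,z0,s["wrist_force"],s["t"])
if hit: robot.move_straight([*p,z0+.004],vel=.03)
s=robot.sense();print(s["tcp_pos"],s["wrist_force"],s["t"],s["opening"])
f=robot.grab_frame("wrist"); np.savez("pics/d_wrist.npz",**f); cv2.imwrite("pics/d_wrist.png",f["image"][:,:,::-1])
print(fit_wedge(cloud(f),w))
```

```text
table True -0.025500752145601387 [-1.23776141  0.47795269  3.66339511] 15.0667
[ 0.4602139  -0.42217318 -0.02142084] [-0.06503387  0.44348937  0.55091272] 15.375 0.18126832262826575
(array([ 4.95149802e-01, -3.54789831e-01,  1.24262419e+00,  4.19821289e-04]), np.float64(0.43892263058894027), 6198)
```

View pics/d_wrist.png

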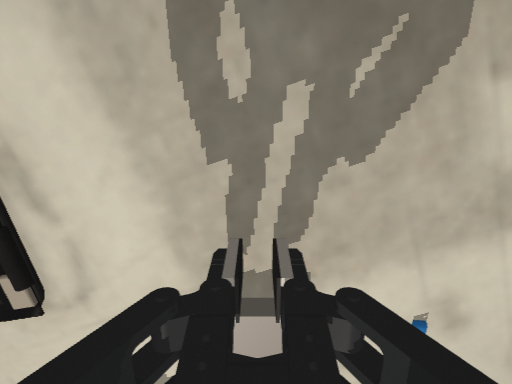

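Table contact came at TCP z = -0.0255, so I'll use that as the tip datum. Now I'll push along a gentle arc so the wedge axis points at the foot, stopping before the nose reaches it.

```bash
cat >> h.py <<'E'
FOOT=np.array([.5025,-.2683]); TH0=1.2435; B0=np.array([.4843,-.3511])-.045*np.array([np.cos(TH0),np.sin(TH0)])
ZP=-.0215
def path(beta,L=.022,S=.075,n=300):
    s=np.linspace(0,S,n); th=TH0+beta*np.clip(s/L,0,1); ds=s[1]-s[0]
    b=B0+np.vstack([[0,0],np.cumsum(np.c_[np.cos(th),np.sin(th)][:-1]*ds,axis=0)]); return s,th,b
from scipy.optimize import brentq
def miss(beta):
    s,th,b=path(beta); r=FOOT-b[-1]; return -np.sin(th[-1])*r[0]+np.cos(th[-1])*r[1]
BETA=brentq(miss,-.3,.3)
def at(sv):
    s,th,b=path(BETA); t=np.interp(sv,s,th); bb=np.array([np.interp(sv,s,b[:,i]) for i in(0,1)]); h=np.array([np.cos(t),np.sin(t)])
    return bb,t,h   # back centre, heading
E
python3 - <<'E'
from h import *
from plant import robot
def go(s,vel=.04):
    bb,t,h=at(s); robot.move_straight([*(bb-.011*h),ZP],vel=vel,attitude=[np.pi,0,t+np.pi/2])
print("beta",BETA); s,th,b=path(BETA); print("foot ahead of start",[ (FOOT-bb)@[np.cos(t),np.sin(t)] for bb,t in [(b[0],th[0]),(b[-1],th[-1])]])
go(0)
for s in(.0055,.011,.0165,.022): go(s)
s=robot.sense();print(s["tcp_pos"],s["tcp_rot"],s["wrist_force"],s["t"])
for n in("wrist","scene"):
    f=robot.grab_frame(n); np.savez(f"pics/e_{n}.npz",**f); cv2.imwrite(f"pics/e_{n}.png",f["image"][:,:,::-1])
    overlay(f,None,np.r_[at(.022)[0]+.045*at(.022)[2],at(.022)[1]],f"pics/eo_{n}.png",None,1.5)
E
```

```text
beta 0.0792840323124323
foot ahead of start [np.float64(0.12925557112400782), np.float64(0.05461627659440349)]
[ 0.47356105 -0.38279751 -0.02153373] [ 3.14116231e+00 -1.06562993e-04  2.89399818e+00] [-0.24034707  0.40939067 -0.65803197] 17.2167
```

View pics/eo_wrist.png

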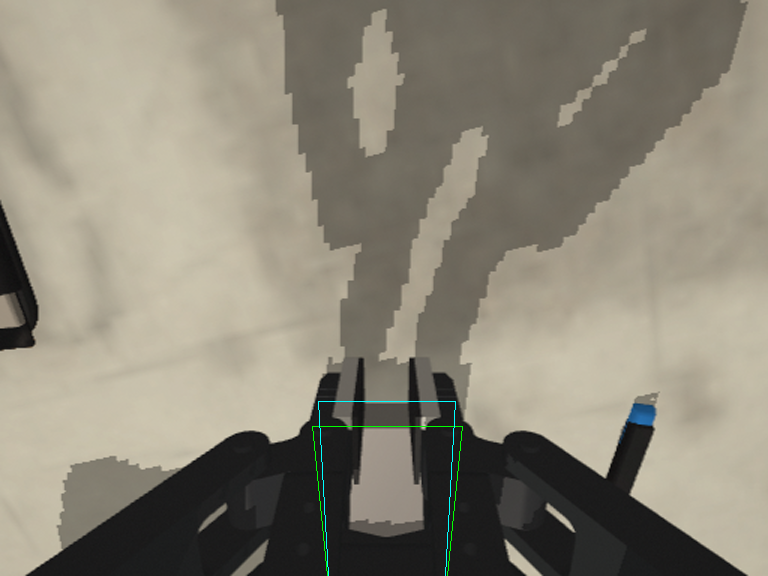

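View pics/eo_scene.png

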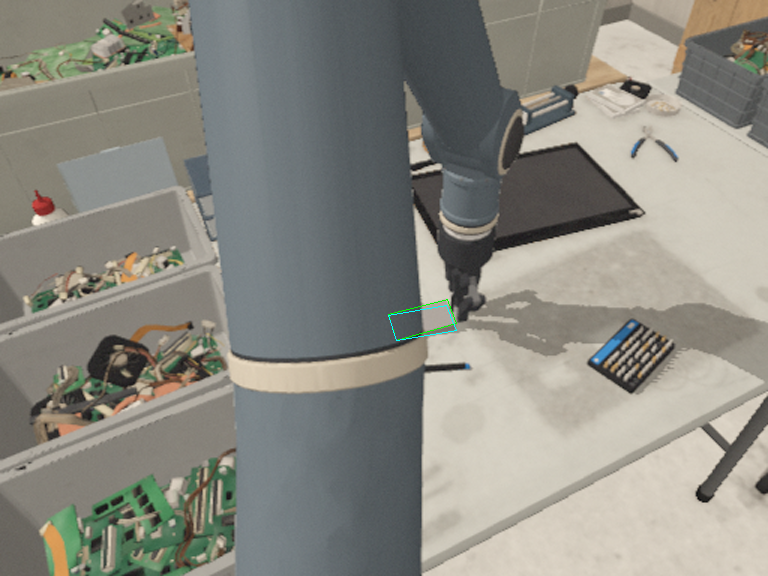

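The overlay agrees with the wedge's back edge (wrist y≈427, scene corner ≈(452,318)). I'll keep pushing and log the force.

Run:
```python
from h import *
from plant import robot
def go(s,vel=.03):
    bb,t,h=at(s); robot.move_straight([*(bb-.011*h),ZP],vel=vel,attitude=[np.pi,0,t+np.pi/2])
bb,t,h=at(.05)
f0=robot.sense()["wrist_force"]
for s in(.030,.037,.044,.050,.055,.060,.063):
    go(s); x=robot.sense(); F=x["wrist_force"]
    print("s %.3f act %.4f F along %.2f lat %.2f z %.2f t %.1f"%(s,(x["tcp_pos"][:2]+.011*h-B0)@h,-(F@[*h,0]),F@[-h[1],h[0],0],F[2],x["t"]))
    if -(F@[*h,0])>9: break
f=robot.grab_frame("wrist"); np.savez("pics/g_wrist.npz",**f); cv2.imwrite("pics/g_wrist.png",f["image"][:,:,::-1])
sp,c,n=fit_scale(cloud(f),[.5859,-.2138,-.277]); print(sp.round(4),c,n)
```

```text
s 0.030 act 0.0304 F along 0.17 lat 0.93 z 0.11 t 17.7
s 0.037 act 0.0374 F along 0.25 lat 0.84 z 0.13 t 18.1
s 0.044 act 0.0447 F along 1.51 lat -0.29 z 0.83 t 18.5
s 0.050 act 0.0507 F along 1.00 lat -0.89 z 0.12 t 18.9
s 0.055 act 0.0556 F along 0.97 lat -0.29 z -0.40 t 19.2
s 0.060 act 0.0606 F along 0.64 lat 0.18 z 0.49 t 19.5
s 0.063 act 0.0634 F along 0.98 lat 0.91 z 0.03 t 19.7
[ 0.5726 -0.2103 -0.2909  0.0396  0.0102] 5.805681662841123 1417
```

View pics/g_wrist.png

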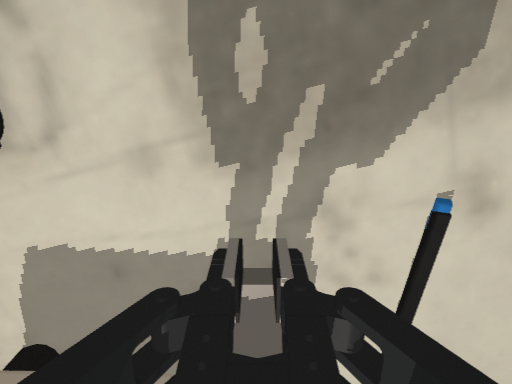

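Only about 1 N so far, with first contact near s=0.044. I'll continue in 1 mm steps.

```bash
cat > step.py <<'E'
from h import *
from plant import robot
import sys
def go(s,vel=.015):
    bb,t,h=at(s); robot.move_straight([*(bb-.011*h),ZP],vel=vel,attitude=[np.pi,0,t+np.pi/2])
bb,t,h=at(.06)
def F(n=5):
    a=[]
    for _ in range(n): a.append(robot.sense()["wrist_force"]); robot.sleep(.02)
    return np.mean(a,0)
def run(ss,lim):
    for s in ss:
        go(s); f=F(); x=robot.sense()
        print("s %.4f along %.2f lat %.2f z %.2f pos %.4f t %.1f"%(s,-(f@[*h,0]),f@[-h[1],h[0],0],f[2],(x["tcp_pos"][:2]+.011*h-B0)@h,x["t"]))
        if -(f@[*h,0])>lim: break
E
python3 - <<'E'
from step import *
run(np.arange(.064,.0711,.001),4.0)
E
```

```text
s 0.0640 along 1.92 lat -0.27 z -0.52 pos 0.0640 t 20.1
s 0.0650 along 1.79 lat -0.10 z -1.00 pos 0.0649 t 20.4
s 0.0660 along 1.56 lat 0.43 z -0.60 pos 0.0661 t 20.8
s 0.0670 along 1.61 lat 0.14 z -1.14 pos 0.0672 t 21.1
s 0.0680 along 1.83 lat -0.05 z -0.73 pos 0.0681 t 21.4
s 0.0690 along 1.63 lat -0.53 z -1.22 pos 0.0690 t 21.8
s 0.0700 along 1.37 lat -0.31 z -0.92 pos 0.0700 t 22.1
s 0.0710 along 1.68 lat 0.44 z -0.93 pos 0.0710 t 22.4
```

Run:
```python
from step import *
run(np.arange(.0717,.0746,.0007),3.2)
```

```text
s 0.0717 along 2.78 lat 0.12 z -1.39 pos 0.0713 t 22.8
s 0.0724 along 4.58 lat -0.27 z -1.94 pos 0.0717 t 23.1
```

Resistance rose clearly at s≈0.0717, the predicted 58 mm point. I'll back off and check for level and position from above.

Run:
```python
from step import *
p=robot.sense()["tcp_pos"]
robot.move_straight([*(p[:2]-.03*h),ZP],vel=.08)
robot.move_straight([*(p[:2]-.05*h),.18],vel=.25)
c=np.array([.5850,-.214])
ok=None
for d_ in(.07,.05,.09):
    try: robot.goto([*(c-d_*h),.2],[np.pi,0,t-np.pi/2]); ok=d_; break
    except robot.IKError as e: print("ik",d_)
robot.sleep(.2)
s=robot.sense();print(ok,s["tcp_pos"],s["joint_pos"].round(2),s["t"],s["wrist_force"])
for n in("wrist","scene"):
    f=robot.grab_frame(n); np.savez(f"pics/i_{n}.npz",**f); cv2.imwrite(f"pics/i_{n}.png",f["image"][:,:,::-1])
    W=cloud(f)
    if n=="wrist":
        sp,cc,nn=fit_scale(W,[.5859,-.2138,-.277],.002); print(sp.round(4),cc,nn)
        overlay(f,sp,None,"pics/io_wrist.png",None,1.5)
```

```text
0.07 [ 0.56775653 -0.28193463  0.19995738] [ 0.54  0.41 -0.19  1.64  0.09  1.1   0.07] 27.0583 [ 0.43390523 -0.27528149  1.40833805]
[ 5.862e-01 -2.137e-01 -2.838e-01  1.800e-03 -5.000e-04] 1.1825605982939777 30478
```

View pics/io_wrist.png

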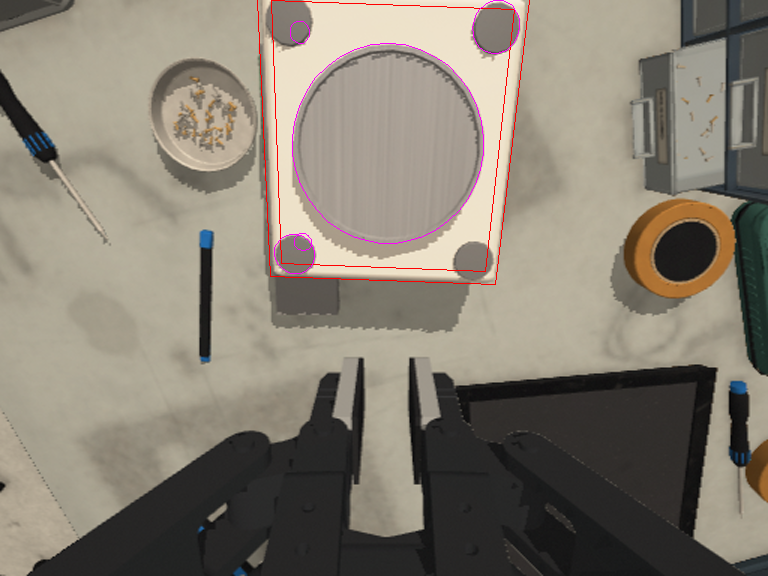

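View pics/i_scene.png

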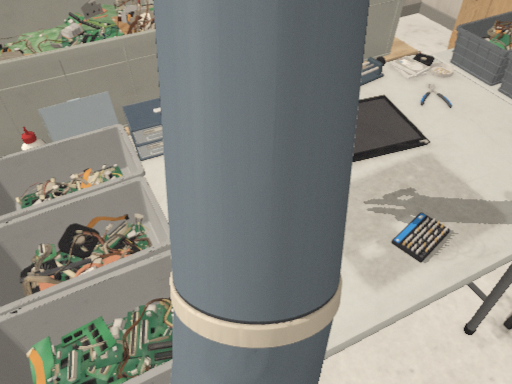

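Level by the fit (tilt 0.0018 rad), the scale hasn't moved, and the wedge (x 276–339) is centred on the foot (≈303). As a cross-check I'll compare the pan plane with the table plane.

```bash
cat >> h.py <<'E'
def tilts(W,c=(.586,-.2137),yaw=-.28):
    P=W.reshape(-1,3); P=P[np.isfinite(P).all(1)]; d=P[:,:2]-c; r=np.hypot(*d.T)
    x=d@[np.cos(yaw),np.sin(yaw)]; y=d@[-np.sin(yaw),np.cos(yaw)]
    out=[]
    for m in((r<.055)&(P[:,2]>.055),(r>.066)&(abs(x)<.075)&(abs(y)<.085)&(P[:,2]>.045)&~((abs(x)>.045)&(abs(y)>.055)),(r<.4)&(r>.12)&(abs(P[:,2])<.006)&(y<-.1)):
        for _ in range(3):
            A=np.c_[x[m],y[m],np.ones(m.sum())]; k=np.linalg.lstsq(A,P[m,2],rcond=None)[0]
            e=np.abs(np.c_[x,y,np.ones(len(x))]@k-P[:,2]); m=m&(e<.003)
        out.append((k[0].round(4),k[1].round(4),k[2].round(4),int(m.sum())))
    return out
E
python3 - <<'E'
from h import *
f=dict(np.load("pics/i_wrist.npz")); W=cloud(f)
for o in tilts(W): print(o)
P=W[170:220]; 
w,c,n=fit_wedge(np.where((W[...,2:]<.02)&(np.arange(W.shape[0])[:,None,None]<225),W,np.nan),[.495,-.29,1.32]); print(w.round(4),c,n)
u=(FOOT-w[:2])@[np.cos(w[2]),np.sin(w[2])]+.045; print("foot ahead of back",u)
R,t=S2W([.5862,-.2137,-.2838],0); print("corner",R.apply([.062,.072,.057])+t)
E
```

```text
(np.float64(0.0063), np.float64(-0.1405), np.float64(0.0651), 797)
(np.float64(-0.0186), np.float64(-1.5443), np.float64(0.1393), 438)
(np.float64(-0.001), np.float64(0.0007), np.float64(0.0003), 44668)
[ 5.0230e-01 -2.8210e-01  1.2933e+00  4.0000e-04] 0.6206716300488269 6003
foot ahead of back 0.058281428245553685
corner [ 0.6658803  -0.16194047  0.057     ]
```

Run:
```python
from h import *
f=dict(np.load("pics/i_wrist.npz")); W=cloud(f)
P=W.reshape(-1,3); P=P[np.isfinite(P).all(1)]; d=P[:,:2]-[.586,-.2137]; r=np.hypot(d[:,0],d[:,1])
m=(r<.055)&(P[:,2]>.055)&(P[:,2]<.08); print(m.sum(),np.percentile(P[m,2],[1,10,50,90,99]).round(4), ((r<.055)&(P[:,2]>.08)).sum())
x=d@[np.cos(-.28),np.sin(-.28)]; y=d@[-np.sin(-.28),np.cos(-.28)]
for nm,m in(("pan",m),("house",(r>.066)&(abs(x)<.075)&(abs(y)<.085)&(P[:,2]>.045)&(P[:,2]<.065)&~((abs(x)>.045)&(abs(y)>.055))),("caps",None)):
    if m is None:
        for sx in(1,-1):
            for sy in(1,-1):
                k=(np.hypot(x-sx*.062,y-sy*.072)<.011)&(P[:,2]>.045)&(P[:,2]<.07); print(sx,sy,k.sum(),np.median(P[k,2]).round(5) if k.sum() else None)
        continue
    k=np.linalg.lstsq(np.c_[x[m],y[m],np.ones(m.sum())],P[m,2],rcond=None)[0]; print(nm,m.sum(),k.round(4))
```

```text
11060 [0.0611 0.0619 0.0628 0.0638 0.0646] 805
pan 11060 [-0.001   0.001   0.0628]
house 9108 [-0.0006  0.0006  0.0543]
1 1 538 0.05726
1 -1 343 0.0572
-1 1 531 0.05747
-1 -1 345 0.05733
```

The scale is level within about 0.1° (pan slopes ±0.001, caps within 0.3 mm), and the foot is 58.3 mm ahead of the wedge back. Next is the press on the opposite cap at (0.666, -0.162).

Run:
```python
from step import *
c=[.6655,-.1620]; o=[np.pi,0,t-np.pi/2]
robot.grip(0.0,30)
robot.goto([*c,.12],o)
robot.move_straight([*c,.055],vel=.12)
f0=F(3)
hit=robot.move_straight([*c,.015],vel=.015,contact_N=4)
x=robot.sense();z0=x["tcp_pos"][2];print("contact",hit,z0,x["wrist_force"]-f0,x["t"])
if hit:
    z=z0
    for _ in range(8):
        fz=(robot.sense()["wrist_force"]-f0)[2]
        if fz>9: break
        z-=.0006; robot.move_straight([*c,z],vel=.02)
    ts=robot.sense()["t"]
    while robot.sense()["t"]-ts<1.3:
        x=robot.sense(); print(round(x["t"],2),x["tcp_pos"].round(4),(x["wrist_force"]-f0).round(1)); robot.sleep(.2)
    f=robot.grab_frame("wrist"); np.savez("pics/j_wrist.npz",**f); cv2.imwrite("pics/j_wrist.png",f["image"][:,:,::-1])
print(robot.sense()["t"])
```

```text
contact True 0.031249764319623112 [-0.37223879  0.11985674  4.79472025] 30.5
31.25 [ 0.6655 -0.162   0.0312] [-4.1  1.1 11.2]
31.45 [ 0.6655 -0.162   0.0312] [-4.6  1.2 11.6]
31.65 [ 0.6655 -0.162   0.0312] [-4.3  0.1 11.4]
31.85 [ 0.6655 -0.162   0.0312] [-4.8  0.5 10.5]
32.05 [ 0.6655 -0.162   0.0312] [-3.2  0.5 10.3]
32.25 [ 0.6655 -0.162   0.0312] [-4.4 -0.4 11.8]
32.45 [ 0.6655 -0.162   0.0312] [-4.   0.3  9.7]
32.7
```

Held at about 11 N for 1.5 s with no sinking. Now I'll withdraw and check, with the arm swung clear of the scene camera.

Run:
```python
from step import *
c=[.6655,-.1620]
robot.move_straight([*c,.06],vel=.06)
robot.move_straight([*c,.26],vel=.25)
q=np.array(robot.sense()["joint_pos"]); q[0]=-.5
robot.move_joints(q)
f=robot.grab_frame("scene"); np.savez("pics/k_scene.npz",**f); cv2.imwrite("pics/k_scene.png",f["image"][:,:,::-1])
print(robot.sense()["t"],robot.sense()["tcp_pos"])
W=cloud(f); sp,cc,n=fit_scale(W,[.5835,-.2144,-.28],.002); print(sp.round(4),cc,n)
overlay(f,sp,None,"pics/ko.png",(150,140,340,330),3.1)
P=W.reshape(-1,3);P=P[np.isfinite(P).all(1)]; d=P[:,:2]-sp[:2]; x=d@[np.cos(-.28),np.sin(-.28)]; y=d@[-np.sin(-.28),np.cos(-.28)]
m=(np.hypot(x,y)<.055)&(P[:,2]>.055)&(P[:,2]<.08); k=np.linalg.lstsq(np.c_[x[m],y[m],np.ones(m.sum())],P[m,2],rcond=None)[0]; print("pan",m.sum(),k.round(4))
```

```text
36.35 [0.5694082  0.37882758 0.25795958]
[ 5.835e-01 -2.143e-01 -2.833e-01 -3.600e-03 -5.000e-04] 1.526546958823434 4934
pan 1400 [0.0026 0.001  0.063 ]
```

View pics/ko.png

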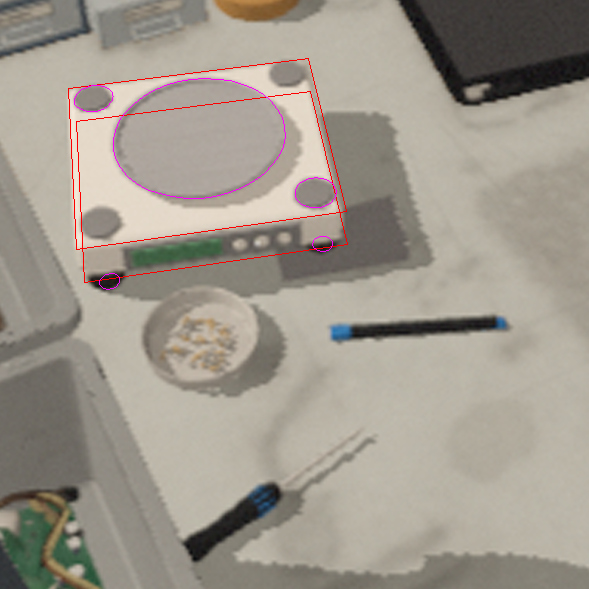

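```bash
python3 -c "
from plant import robot
robot.close_job();print(robot.sense()['t'])"
```

```text
the job is handed in; nothing more can be done
the job is handed in; nothing more can be done
```

I pushed the wedge under the short foot until the scale stood level, pressed the opposite cap, withdrew, and handed the job in at about 36 s.

- **Push:** I turned the wedge's axis onto the foot, then pushed until the resistance rose from about 1.6 N to 4.6 N. The wedge fit then put the foot about 58.3 mm ahead of the wedge's back face, against the 58 mm you gave.
- **Level before the press:** In the wrist camera the pan and housing slopes were within 0.001, and the four caps agreed within 0.3 mm. The scale had not moved, within the roughly 1 mm the cameras resolve.
- **Press:** I held about 11 N on the opposite cap for about 1.5 s, with about 4 N sideways, and the fingertips did not sink.
- **After withdrawal:** The scene camera showed the scale in the same place and the dish, screwdriver and pry tool where they were. It read 0.15–0.2° off level. At the start it read 3.8° against the stated 4°, so I put that down to camera bias.

**Tool length mismatch:** the fingertips sat about 25 mm behind the reported TCP, not 11 mm ahead as stated. Because of this, my first approach passed above the wedge without touching it. I then found the table by touch and used that height for the push.

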